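# Third hand: hang the orange tool holder on the rail and hold it against the sprung stop

### The arm

A 7-joint arm with a two-finger parallel gripper is mounted at the origin on the work surface. World frame = base frame: x ahead of the robot, y to its left, z up, the work surface at z = 0. Lengths are in m, angles in rad, forces in N, time in s.
With the tool pointing down it reaches from about 0.425 to 0.875 m from the base axis. Payload 4.7 kg.
Tool frame: the origin (TCP) lies on the front face of the gripper's body, between the roots of the fingers; the fingertips stand 73 mm ahead of it and the grasp point (between the pads) lies 54 mm ahead of it (bot.hold_point_z is the distance from the TCP to the grasp point, in m); x points along the fingers, z is the direction in which the jaws open and shut, and the axes are right-handed (so a half turn about x gives the same grasp; the last joint's range is limited). The gripper opens to 85 mm and grips with 20 to 120 N. Pads are 22 mm wide; open, the fingers measure 114 mm over their backs; the gripper's body (76 mm by 85 mm) begins 54 mm behind the grasp point. The pads swing forward as they close: fully open they stand 13 mm farther back than shut.
Start: joints at [1.17, 0.321, -0.07, 1.45, 0.023, 1.371, -0.057], TCP at [0.262, -0.595, 0.304] pointing down, gripper open.
Joint ranges: [-2.86, 2.86], [-0.3, 2.09], [-1.38, 1.24], [0.06, 2.45], [-1.56, 4.7], [0.09, 2.05], [-2.69, 2.69]. Speed limits (rad/s): [2.57, 2.57, 3.14, 3.14, 3.14, 3.14, 3.14].

### API

Orientations are given as a unit quaternion [x, y, z, w].
In Python, from cell import bot gives the robot as it stands.
- The arm moves only by the tool move_arm, never from a script. Its argument "increments" is a list of rows, each a list of 5 numbers: the shift along the world's x, y, z in cm, then the turn about the world's z in rad, then the finger opening in cm, from 0 to 8.54. A call has 1 to 10 rows; each row shifts and turns the commanded pose from where the row before left it; what a row does not reach is not made up. A row lasts 1/10 s, in which the tool goes at most 50 mm and 8.59 degrees, less where a joint would pass 70% of its speed; a pose out of reach is approached as far as the arm can. A call with a gripper value outside its range is refused whole. The fingers move at their own pace and stop on an object; "grip_force" is the grip in N (left out, the last holds). Time passes only in rows, so rows that do not move let the fingers close. It gives the time, the measured TCP pose, the force and the opening at its end, in the units of the state.
- bot.observe(): the state, without advancing time (a new reading comes with each control period).
- bot.capture(name): name is "scene" or "top"; returns the picture (420x560x3 uint8, red, green, blue); there is no depth.
- bot.calibration(name): a dict with "intrinsics" (3x3 intrinsics, pixels), "position" and "orientation" of the camera in the world. Camera axes: x right, y down, z forward; pixel columns grow to the right and rows downward; lengths in m; the calibration is good to about 2 mm. A picture is of the moment at which its call begins. calibration takes no time and is no camera call.
- bot.close_job(): hands the job in, once; it reports no verdict.
Trained networks look in the newest picture that a camera, given by its name, has taken for a name from the list of things; names that differ only in an ending like _2 or _b are one class to them, and where a whole thing is asked for, a point or a joint stands for the part that bears it (a point fixed in the world has none). Each returns a list of dicts, best first, with "conf" (0 to 1); they miss things now and then, are a little off and sometimes report something else, mostly with a low value. They report only what shows in the picture. A call takes as long as a camera call. They do not tell look-alikes from the thing itself.
- bot.cut_out(label, camera): "mask" (420x560 bool, what is visible of it) and "uv" ([column, row] in pixels, amid what is visible of it).
The state is a dict: "clock": time; "qpos": joint angles; "qvel": joint speeds; "joint_torque": joint torques, N m; "ee_pos": TCP position; "ee_rot": TCP orientation; "contact_force": force on the tool from outside, world axes, zero at the start; "wrist_torque": the same for the moment, N m; "gripper_width": opening from 0.0 (shut) to 1.0 (fully open).
Only numpy, scipy, OpenCV 4.12 (cv2) and the standard library are available. Lean on these libraries where they do the work, as an engineer would, in place of code of your own. Each camera call takes 0.05 s, during which the arm holds its last target. There are 200 camera calls.

### The job

Hang the orange tool holder astride the steel rail of the jig, fully seated, on the free stretch clear of the black sprung stop; then, without letting go, slide it along the rail squarely against the stop and keep pushing gently with a steady 10 N or so (red pointer over the green mark), so that I can tighten its screw. Finish while still holding it there: do not let go. Never drive the stop right to the end of its travel with a hard shove, and leave the blue holder and everything else on the desk undisturbed.

Things in the scene. Friction and masses are not known exactly. Their poses are not given: they have to be found in the camera images.
- holder: Orange tool holder, 0.09-0.18 kg, upright on the desk: inverted U, 60 mm long (its y), 36 mm wide (x), inside gap 26 mm, legs 45 mm deep under a 6 mm roof, ends open. Grip tab on top (see holder_tab). 3 steel hooks stick out 22 mm from the +x leg, 20 mm up; brass screw on the -x leg. Origin: centre of the underside, z up. Either way round on the rail will do.
- holder_roof (a point): Centre of the inside of the orange holder's roof, the place that rests on the rail: 45 mm above the holder's origin.
- holder_tab (a point): Point on the tab that stands on the middle of the orange holder's roof, 73 mm above its origin. Tab: 16 mm thick along the holder's y, 30 mm wide along x, 51 to 89 mm above the origin. Take it from above, fingers closing along the holder's y, finger ends just above the roof (51 mm).
- jig: Fixed rail jig; place and yaw vary. Origin: centre of the underside of its plywood base, 130 (x) by 360 (y) by 14 mm; z up. Steel rail, 12 mm diameter, along its y over the origin, axis 115 mm, top 121 mm above the desk. Grey post, 126 mm high, inner face at y = -147 mm; grey housing, 130 mm high, from y = +120 mm. Rail is clear from y = -147 to +55 mm (stop at rest).
- rail_free (a point): Point on top of the rail, 121 mm above the desk, at the jig's x = 0, y = -50 mm: near the middle of the clear rail, good for hanging the holder, whose end is then 75 mm from the stop. A holder seated on the rail has its origin 76 mm above the desk.
- gauge (a point): Middle of the green mark on the white gauge strip beside the rail: jig x = 35, y = 85 mm, 124 mm above the desk. The mark is 10 mm long along y; the strip spans x 26 to 44, y 74 to 116 mm. The stop's red pointer, at y = 68 mm at rest, is over the mark at 12 to 22 mm of travel (7 to 13 N).
- stop_face (a point): Centre of the flat black face of the sprung stop that the holder's end presses on, on the rail's axis (115 mm up); 42 mm wide, 34 mm high, looking to the jig's -y. At rest at the jig's y = +55 mm; it moves with the stop.
- stop (a joint): Travel of the sprung stop in m along the jig's +y: 0 at rest, 0.036 at its end. The spring gives 600 N per m, no preload (10 N at about 0.017), and returns by itself. The holder's rubbing on the rail adds to the push that the arm feels, not to this spring.
- spare: Blue tool holder, the same shape and size as the orange one, standing on the desk: leave alone. The two change places between starts.
- cup_a: Bystander: small shiny steel dish, 60 mm across, 32 mm high; origin under its middle; leave alone.
- cup_b: Bystander: another small steel dish, same size; origin under its middle; leave alone.
- tape: Bystander: roll of yellow tape lying flat, 72 mm across, 19 mm high; origin under its middle; leave alone.
- duct: Bystander: roll of grey tape lying flat, 104 mm across, 48 mm high; origin under its middle; leave alone.
- driver: Bystander: screwdriver lying on the desk; origin under its middle; leave alone.
- jar: Bystander: amber glass jar, 52 mm across, 70 mm high; origin under its middle; leave alone.
Not all that is in view belongs to the job. Of the things that look like the holder, take the one that is farthest to the robot's left at the start.

How it is judged:
On the way:
1. the orange holder sits astride the clear rail, seated on it, with the stop not yet pressed (z of holder_roof in the frame of jig between 0.1175 and 0.1245 m and x of holder_roof in the frame of jig between -0.009 and 0.009 m and angle between the y axis of holder and the y axis of jig, either way round below 0.15 rad and angle between holder's own z axis and vertical below 0.15 rad and y of holder_roof in the frame of jig between -0.12 and 0.027 m and value of joint stop below 0.003 m and y of holder_roof in the frame of jig below 0.015 m), for 0.2 s.
At the end, for the whole second after the job is handed in: Gripper still holds the orange holder at rest (under 10 mm/s) astride the rail: roof within 3.5 mm of the rail top, 9 mm sideways, tilt and skew under 0.15 rad; its end bears on the stop, pushed in 10 to 23.5 mm (6 to 14 N), for the whole last second; robot not touching the jig (z of holder_roof in the frame of jig between 0.1175 and 0.1245 m and x of holder_roof in the frame of jig between -0.009 and 0.009 m and angle between the y axis of holder and the y axis of jig, either way round below 0.15 rad and angle between holder's own z axis and vertical below 0.15 rad and value of joint stop between 0.01 and 0.0235 m and y of holder_roof in the frame of stop_face between -0.036 and -0.024 m and contact force between holder and jig above 4 N and contact force between the fingers and holder above 2 N and contact force between each of the arm, the fingers and jig below 0.5 N and linear speed of holder below 0.01 m/s); the arm keeps its last pose, push and grip.
It fails at once if the stop is driven in more than 32 mm (over 19 N) (value of joint stop above 0.032 m).
It fails at once if the blue holder is disturbed (moved more than 20 mm or tipped) (distance of spare from where it was at the start of the episode above 0.02 m or angle between spare's own z axis and vertical above 0.3 rad).
It fails at once if a bystander (dish, tape, screwdriver, jar) is moved more than 30 mm (distance of any of cup_a, cup_b, tape, duct, driver, jar from where it was at the start of the episode above 0.03 m).
It also fails if it takes over 45 s, if anything falls off the work surface, if the arm or the gripper's body presses on something with over 40 N, if the wrist force passes 120 N, or if a joint passes its speed limit or range.

## Working session

There is one attempt and no reset: what is moved stays moved. The work goes in short steps, Python scripts to look and compute and a tool call to move; the robot and the scene stay as the last step left them, time stands still between calls to the robot, and variables do not carry over. Pictures are saved under pics/ and viewed, about 8 in all and at most 12, crops included, and the job is handed in when it is done.

Besides the shell and the picture viewer there is one more tool, called after ">>>" as a command line: name --pt "numbers of a row" for each row, then --argument value for the rest. move_arm: Moves the arm, as the interface text tells. Its arguments: {"type":"object","properties":{"increments":{"type":"array"},"grip_force":{"type":"number"}},"required":["increments"]}

```bash
mkdir -p pics
cat > h.py <<'E'
import numpy as np, cv2
from cell import bot
from scipy.spatial.transform import Rotation as R
def cal(n):
    c=bot.calibration(n); o=np.array(c['orientation'])
    r=R.from_quat(o).as_matrix() if o.size==4 else o
    return np.array(c['intrinsics']),np.array(c['position']),r
def ray(n,uv,z):
    K,p,r=cal(n); d=r@np.linalg.inv(K)@np.array([uv[0],uv[1],1.]); return p+d*(z-p[2])/d[2]
def proj(n,P):
    K,p,r=cal(n); q=(np.atleast_2d(P)-p)@r@K.T; return q[:,:2]/q[:,2:]
def snap(n,f):
    im=bot.capture(n); cv2.imwrite('pics/'+f,im[:,:,::-1]); return im
E
python3 - <<'E'
from h import *
a=snap('top','t0.png');b=snap('scene','s0.png')
cv2.imwrite('pics/both.png',cv2.resize(np.vstack([a,b])[:,:,::-1],None,fx=.7,fy=.7))
for n in ['top','scene']:
    print(n,[x.round(3).tolist() for x in cal(n)[1:]])
    for l in ['holder','jig','spare','stop','gauge']:
        for d in bot.cut_out(l,n)[:4]:
            m=d['mask'];print(l,round(d['conf'],2),np.round(d['uv']),m.sum())
print(bot.observe())
E
```

```text
top [[0.261, 0.006, 1.196], [[-0.002, -0.98, 0.198], [-1.0, 0.001, -0.003], [0.003, -0.198, -0.98]]]
holder 0.96 [426. 266.] 464
holder 0.66 [200. 250.] 227
holder 0.57 [380. 217.] 353
holder 0.57 [421. 224.] 436
jig 0.9 [233. 181.] 5518
spare 0.76 [378. 168.] 375
stop 0.49 [201. 163.] 306
gauge 0.71 [233. 179.] 5407
gauge 0.4 [206. 251.] 290
scene [[1.256, 0.406, 0.836], [[-0.484, 0.561, -0.672], [0.875, 0.322, -0.361], [0.013, -0.762, -0.647]]]
holder 0.94 [209. 163.] 364
holder 0.89 [210. 193.] 401
holder 0.72 [185. 181.] 415
jig 0.74 [325. 272.] 6488
spare 0.63 [183. 217.] 279
spare 0.46 [272. 206.] 202
stop 0.63 [340. 258.] 319
stop 0.53 [324. 272.] 6412
gauge 0.93 [324. 272.] 6365
{'clock': 0.6, 'qpos': array([ 1.17011157,  0.32098654, -0.07011063,  1.45052327,  0.02259206,
        1.37079297, -0.05690718]), 'qvel': array([ 0.00076562,  0.00045732,  0.00022575, -0.00064793,  0.00053062,
       -0.0002416 , -0.00037716]), 'joint_torque': array([-2.61198002e-04, -4.93086004e+01, -3.81076662e-01, -3.14417017e+01,
        1.33054436e-02,  1.46067148e-03,  4.99226985e-05]), 'ee_pos': array([ 0.26193565, -0.59489194,  0.30394566]), 'ee_rot': array([ 0.38630006,  0.59222774, -0.38634991,  0.59226035]), 'contact_force': array([0.23259815, 0.26224424, 0.06523574]), 'wrist_torque': array([ 0.00759276, -0.00428863, -0.00500014]), 'gripper_width': 1.0007620579965382}
```

View pics/t0.png

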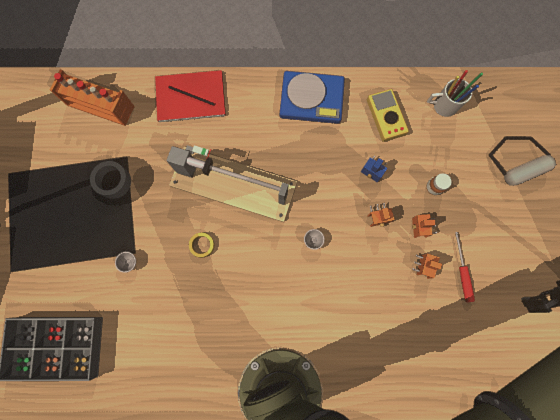

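View pics/s0.png

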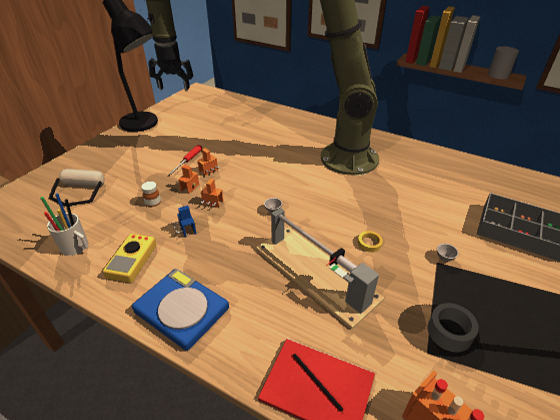

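Orange candidates in top: (380,216), (425,225), (428,265). World y grows toward smaller columns, so (380,216) is farthest left; its scene counterpart is (211,193). Next I fit silhouettes of the known shapes in both views and confirm on enlarged crops.

```bash
cat > fit.py <<'E'
from h import *
from scipy.optimize import minimize
S=8
def box(x0,x1,y0,y1,z0,z1): return np.array([[x,y,z] for x in(x0,x1) for y in(y0,y1) for z in(z0,z1)])/1000.
HOLD=[box(-18,18,-30,30,45,51),box(-18,-13,-30,30,0,45),box(13,18,-30,30,0,45),box(-15,15,-8,8,51,89)]
JIG=[box(-65,65,-180,180,0,14),box(-15,15,-172,-147,14,126),box(-25,25,120,175,14,130)]
def place(b,p): 
    x,y,t=p[:3]; z=p[3] if len(p)>3 else 0
    return b@np.array([[np.cos(t),np.sin(t),0],[-np.sin(t),np.cos(t),0],[0,0,1]])+[x,y,z]
def sil(n,bs,p,win,s=S):
    x0,y0,x1,y1=win; m=np.zeros(((y1-y0)*s,(x1-x0)*s),np.uint8)
    for b in bs:
        q=((proj(n,place(b,p))-[x0-.5,y0-.5])*s).astype(np.float32)
        cv2.fillConvexPoly(m,cv2.convexHull(q).round().astype(np.int32),1)
    return cv2.resize(m.astype(np.float32),(x1-x0,y1-y0),interpolation=cv2.INTER_AREA)
def fit(bs,p0,masks,wins,scale):
    def c(u):
        p=np.array(p0)+u*np.array(scale)
        return sum(np.abs(sil(n,bs,p,wins[n])-masks[n]).sum()/masks[n].sum() for n in masks)
    r=minimize(c,np.zeros(len(p0)),method='Nelder-Mead',options=dict(initial_simplex=np.vstack([np.zeros(len(p0)),np.eye(len(p0))]),maxiter=300,xatol=.02,fatol=1e-4))
    return np.array(p0)+r.x*np.array(scale),r.fun
def orange(im):
    h=cv2.cvtColor(im,cv2.COLOR_RGB2HSV); return ((h[...,0]<=12)&(h[...,1]>150)&(h[...,2]>60)).astype(np.float32)
def over(n,im,bs,p,win,k=5):
    x0,y0,x1,y1=win; v=cv2.resize(im[y0:y1,x0:x1],None,fx=k,fy=k,interpolation=cv2.INTER_CUBIC)
    for b in bs:
        q=((proj(n,place(b,p))-[x0-.5,y0-.5])*k).astype(np.float32)
        cv2.polylines(v,[cv2.convexHull(q).round().astype(np.int32)],True,(0,255,255),1)
    return v
E
cat > m1.py <<'E'
from fit import *
ims={n:cv2.imread(f'pics/{f}')[:,:,::-1].copy() for n,f in(('top','t0.png'),('scene','s0.png'))}
W={'top':(362,198,400,234),'scene':(196,175,228,212)}
mk={}
for n in W:
    x0,y0,x1,y1=W[n]; m=orange(ims[n])[y0:y1,x0:x1]
    k,l,st,_=cv2.connectedComponentsWithStats(m.astype(np.uint8)); m=(l==1+st[1:,4].argmax()).astype(np.float32); mk[n]=m
c=ray('top',(381,217),.05); print('c',c, 'scene',ray('scene',(211,193),.05))
best=sorted([fit(HOLD,[c[0],c[1],t],mk,W,[.008,.008,.2]) for t in np.arange(0,3.1,.35)],key=lambda r:r[1])
for b in best[:4]: print(b)
p=best[0][0]
# jig
J={'top':(155,130,315,235),'scene':(240,190,400,335)}
jm={}
bot.capture('top');a=bot.cut_out('jig','top')[0]['mask'];bot.capture('scene');b_=bot.cut_out('jig','scene')[0]['mask']
for n,m in(('top',a),('scene',b_)):
    x0,y0,x1,y1=J[n]; jm[n]=m[y0:y1,x0:x1].astype(np.float32)
u=ray('top',(233,195),.014);print(u)
jb=sorted([fit(JIG,[u[0],u[1],t],jm,J,[.01,.01,.1]) for t in(-.15,-.3,-.45)],key=lambda r:r[1])
for b in jb: print(b)
j=jb[0][0]; np.savez('poses.npz',h=p,j=j)
RAIL=JIG+[box(-6,6,-147,120,109,121)]
A=over('top',ims['top'],HOLD,p,W['top'],9);B=over('scene',ims['scene'],HOLD,p,W['scene'],9)
h=max(A.shape[0],B.shape[0]);pad=lambda v,h:cv2.copyMakeBorder(v,0,h-v.shape[0],0,0,0)
cv2.imwrite('pics/c1.png',np.hstack([pad(A,h),pad(B,h)])[:,:,::-1])
A=over('top',ims['top'],RAIL,j,J['top'],3);B=over('scene',ims['scene'],RAIL,j,J['scene'],3)
cv2.imwrite('pics/c2.png',cv2.resize(np.hstack([pad(A,B.shape[0]),B])[:,:,::-1],None,fx=.83,fy=.83))
E
python3 m1.py
```

```text
c [ 0.47650314 -0.28662125  0.05      ] scene [ 0.49059848 -0.28310578  0.05      ]Traceback (most recent call last):
  File "m1.py", line 9, in <module>
    best=sorted([fit(HOLD,[c[0],c[1],t],mk,W,[.008,.008,.2]) for t in np.arange(0,3.1,.35)],key=lambda r:r[1])
                 ~~~^^^^^^^^^^^^^^^^^^^^^^^^^^^^^^^^^^^^^^^^
  File "fit.py", line 20, in fit
    r=minimize(c,np.zeros(len(p0)),method='Nelder-Mead',options=dict(initial_simplex=np.vstack([np.zeros(len(p0)),np.eye(len(p0))]),maxiter=300,xatol=.02,fatol=1e-4))
    res = _minimize_neldermead(fun, x0, args, callback, bounds=bounds,
                               **options)
    fsim[k] = func(sim[k])
              ~~~~^^^^^^^^
    fx = function(np.copy(x), *(wrapper_args + args))
  File "fit.py", line 19, in c
    return sum(np.abs(sil(n,bs,p,wins[n])-masks[n]).sum()/masks[n].sum() for n in masks)
  File "fit.py", line 19, in <genexpr>
    return sum(np.abs(sil(n,bs,p,wins[n])-masks[n]).sum()/masks[n].sum() for n in masks)
                      ~~~^^^^^^^^^^^^^^^^
  File "fit.py", line 13, in sil
    q=((proj(n,place(b,p))-[x0-.5,y0-.5])*s).astype(np.float32)
        ~~~~^^^^^^^^^^^^^^
  File "h.py", line 11, in proj
    K,p,r=cal(n); q=(np.atleast_2d(P)-p)@r@K.T; return q[:,:2]/q[:,2:]
          ~~~^^^
  File "h.py", line 5, in cal
    c=bot.calibration(n); o=np.array(c['orientation'])
ValueError: time passes only in moves, steps and waits
```

Calibration calls are limited in number without time passing, so I will cache them.

```bash
sed -i 's/^def cal(n)/import functools\n@functools.cache\ndef cal(n)/' h.py; time python3 m1.py
```

```text
c [ 0.47650314 -0.28662125  0.05      ] scene [ 0.49059848 -0.28310578  0.05      ]
(array([ 0.4814121 , -0.29033425,  0.2305341 ]), np.float64(0.8555365204811096))
(array([ 0.48144835, -0.29035827,  3.37035074]), np.float64(0.8557183742523193))
(array([ 0.48135668, -0.29008012,  0.23240095]), np.float64(0.8557822704315186))
(array([ 0.48153945, -0.29044051,  3.36708176]), np.float64(0.8561325073242188))
[0.55002674 0.13864645 0.014     ]
(array([ 0.58718788,  0.13780892, -0.3245998 ]), np.float64(0.17068736255168915))
(array([ 0.58740671,  0.13807643, -0.32379496]), np.float64(0.1707753837108612))
(array([ 0.5874218 ,  0.1378597 , -0.32549774]), np.float64(0.1711195409297943))
real	0m10.209s
user	0m3.708s
sys	0m0.243s
```

View pics/c1.png

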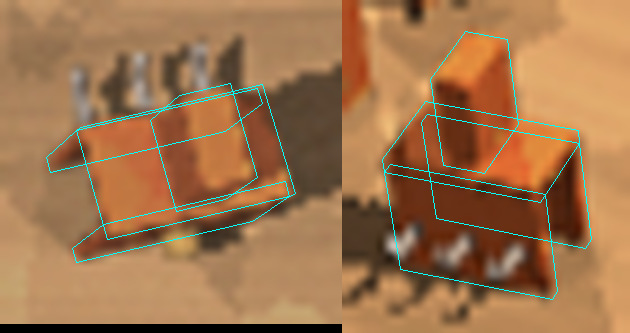

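View pics/c2.png

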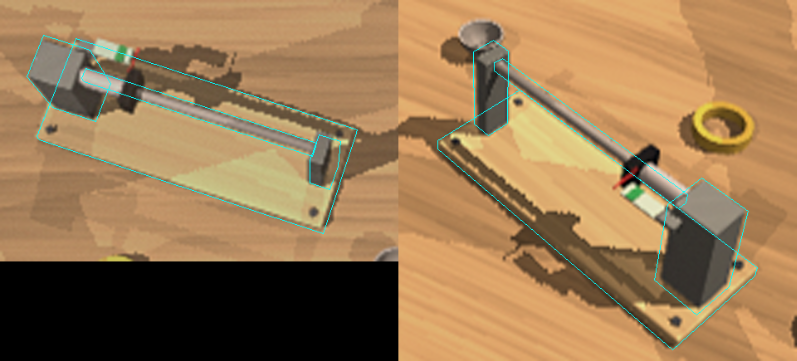

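c1 shows the orange U with three steel hooks toward +x, brass screw toward -x (top crop ~(183,243)) and the tab; the model overlay matches. c2 shows the jig overlay on the base, post, housing and rail, with the stop at the +y end. Working out the shifts.

```bash
cat > st.py <<'E'
from h import *
o=bot.observe(); d=np.load('poses.npz'); h,j=d['h'],d['j']
r=R.from_quat(o['ee_rot']).as_matrix(); e=o['ee_pos']
yaw=lambda v:np.arctan2(-v[0],v[1])   # yaw whose y axis lies along v
t=yaw(r[:,2]); w=lambda a:(a+np.pi/2)%np.pi-np.pi/2
c,s=np.cos(j[2]),np.sin(j[2]); J=lambda x,y:np.array([j[0]+c*x-s*y,j[1]+s*x+c*y])
print('t',o['clock'],'tcp',e.round(4),'toolx',r[:,0].round(3),'jaw yaw',round(t,3),'grip',round(o['gripper_width']*85,1),'F',o['contact_force'].round(1),'q7',o['qpos'][[4,6]].round(2))
print('to holder cm',((np.r_[h[:2],.127]-e)*100).round(2),'turn',round(w(h[2]-t),3))
print('to rail_free cm',((np.r_[J(0,-.05),.203]-e)*100).round(2),'turn',round(w(j[2]-t),3))
D=np.array([c,s]);Y=np.array([-s,c]);print('tcp in jig mm',((e[:2]-j[:2])@D*1e3).round(1),((e[:2]-j[:2])@Y*1e3).round(1),'jigy dir',Y.round(3), 'F along y',(o['contact_force'][:2]@Y).round(2))
E
python3 st.py
```

```text
t 0.8 tcp [ 0.262  -0.5949  0.304 ] toolx [ 0. -0. -1.] jaw yaw -2.727 grip 85.2 F [-0.5 -0.9  0.3] q7 [ 0.02 -0.06]
to holder cm [ 21.95  30.46 -17.7 ] turn -0.184
to rail_free cm [ 30.93  68.53 -10.1 ] turn -0.739
tcp in jig mm -74.6 -798.2 jigy dir [0.319 0.948] F along y -0.97
```

>>> move_arm --pt "2.2 3.05 0 -0.02 5" --pt "2.2 3.05 0 -0.02 5" --pt "2.2 3.05 0 -0.02 5" --pt "2.2 3.05 0 -0.02 5" --pt "2.2 3.05 0 -0.02 5" --pt "2.2 3.05 0 -0.02 5" --pt "2.2 3.05 0 -0.02 5" --pt "2.2 3.05 0 -0.02 5" --pt "2.2 3.05 0 -0.02 5" --pt "2.2 3.05 0 0 5"

```text
clock: 1.8
ee_pos: [0.4826, -0.2886, 0.3042]
ee_rot: [0.438, 0.555, -0.438, 0.555]
contact_force: [-0.2, -1.0, -0.3]
gripper_width: 0.584
```

>>> move_arm --pt "0 0 -2 0 5" --pt "0 0 -2 0 5" --pt "0 0 -2 0 5" --pt "0 0 -2 0 5" --pt "0 0 0 0 5" --pt "0 0 0 0 5"

```text
clock: 2.4
ee_pos: [0.482, -0.29, 0.2243]
ee_rot: [0.438, 0.555, -0.438, 0.555]
contact_force: [0.7, 0.6, 0.4]
gripper_width: 0.584
```

```bash
python3 st.py
python3 - <<'E'
from fit import *
h=np.load('poses.npz')['h']
a=snap('top','t1.png');b=snap('scene','s1.png')
A=over('top',a,HOLD,h,(340,180,450,290),4);B=over('scene',b,HOLD,h,(150,120,260,230),4)
cv2.imwrite('pics/c3.png',np.hstack([A,B])[:,:400*4,::-1][:, :880][:, :800] if 0 else cv2.resize(np.hstack([A,B]),(800,400))[:,:,::-1])
E
```

```text
t 2.4 tcp [ 0.482  -0.29    0.2243] toolx [-0.  0. -1.] jaw yaw -2.907 grip 49.7 F [0.7 0.6 0.4] q7 [ 0.06 -0.89]
to holder cm [-0.06 -0.04 -9.73] turn -0.004
to rail_free cm [ 8.93 38.04 -2.13] turn -0.559
tcp in jig mm 36.7 -439.0 jigy dir [0.319 0.948] F along y 0.74
```

View pics/c3.png

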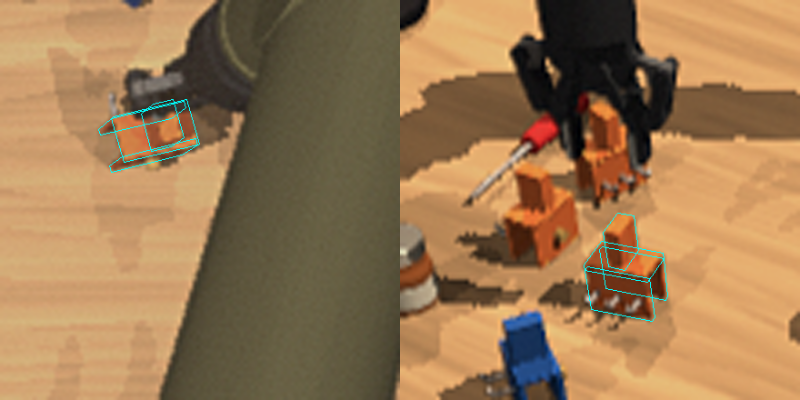

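```bash
python3 -c "
from h import *
for P in ([.482,-.29,.151],[.482,-.29,.224]): print(proj('scene',P).round(1),proj('top',P).round(1))"
```

```text
[[207.3 164.9]] [[391.7 207.7]]
[[204.4 144.2]] [[399.9 201.5]]
```

The fingertips project to (207,165) in scene, which is where they appear, so the gripper is above the chosen holder. Descending and gripping.

>>> move_arm --pt "0 0 -2 0 5" --pt "0 0 -2 0 5" --pt "0 0 -2 0 5" --pt "0 0 -1.7 0 5" --pt "0 0 -1 0 5" --pt "0 0 -0.9 0 5" --pt "0 0 0 0 5" --pt "0 0 0 0 5" --grip_force 60

```text
clock: 3.3
ee_pos: [0.4824, -0.2901, 0.1287]
ee_rot: [0.438, 0.555, -0.438, 0.555]
contact_force: [0.1, 0.6, -0.0]
gripper_width: 0.586
```

>>> move_arm --pt "0 0 0 0 3" --pt "0 0 0 0 2" --pt "0 0 0 0 1" --pt "0 0 0 0 0.5" --pt "0 0 0 0 0.5" --pt "0 0 0 0 0.5" --pt "0 0 0 0 0.5" --pt "0 0 0 0 0.5"

```text
clock: 4.1
ee_pos: [0.4824, -0.2902, 0.1287]
ee_rot: [0.438, 0.555, -0.438, 0.556]
contact_force: [-0.1, -0.4, 5.0]
gripper_width: 0.177
```

Opening is 15 mm, so the tab is gripped. Lift to carrying height and look at the holder in hand.

>>> move_arm --pt "0 0 1 0 0.5" --pt "0 0 2 0 0.5" --pt "0 0 3 0 0.5" --pt "0 0 3 0 0.5" --pt "0 0 3 0 0.5" --pt "0 0 2.5 0 0.5" --pt "0 0 2 0 0.5" --pt "0 0 0.5 0 0.5" --pt "0 0 0 0 0.5"

```text
clock: 5.0
ee_pos: [0.4819, -0.2898, 0.2981]
ee_rot: [0.438, 0.555, -0.438, 0.555]
contact_force: [-0.8, 0.3, -2.0]
gripper_width: 0.178
```

>>> move_arm --pt "0 2 0 0 0.5" --pt "0 3 0 -0.05 0.5" --pt "0.5 3 0 -0.08 0.5" --pt "1 3 0 -0.08 0.5" --pt "1.3 3 0 -0.08 0.5" --pt "1.3 3 0 -0.08 0.5" --pt "1.3 3 0 -0.08 0.5" --pt "1.2 3 0 -0.06 0.5" --pt "0.8 3 0 -0.05 0.5" --pt "0 0 0 0 0.5"

```text
clock: 6.0
ee_pos: [0.5555, -0.0225, 0.2963]
ee_rot: [0.573, 0.417, -0.572, 0.413]
contact_force: [-0.7, 0.3, -2.0]
gripper_width: 0.177
```

```bash
python3 st.py
```

```text
t 6.0 tcp [ 0.5555 -0.0225  0.2963] toolx [-0.003  0.004 -1.   ] jaw yaw 2.825 grip 15.1 F [-0.7  0.3 -2. ] q7 [ 0.07 -1.95]
to holder cm [ -7.41 -26.78 -16.93] turn 0.547
to rail_free cm [ 1.58 11.29 -9.33] turn -0.008
tcp in jig mm 21.1 -162.0 jigy dir [0.319 0.948] F along y 0.09
```

>>> move_arm --pt "0.3 2 0 -0.008 0.5" --pt "0.4 3 0 0 0.5" --pt "0.4 3 0 0 0.5" --pt "0.3 2 0 0 0.5" --pt "0.2 1.3 0 0 0.5" --pt "0 0 0 0 0.5" --pt "0 0 0 0 0.5"

```text
clock: 6.7
ee_pos: [0.5716, 0.082, 0.2972]
ee_rot: [-0.575, -0.41, 0.577, -0.41]
contact_force: [-0.5, -0.6, -2.6]
gripper_width: 0.179
```

```bash
cat > look.py <<'E'
import sys
from fit import *
tag=sys.argv[1]
exec(open('st.py').read().split('\n',1)[1])
z=e[2]-.127
p0=[e[0],e[1],j[2],z]
ims={n:snap(n,f'{n}_{tag}.png') for n in('top','scene')}
W={};mk={}
for n in ims:
    u=proj(n,[e[0],e[1],z+.03])[0].astype(int); W[n]=(u[0]-36,u[1]-36,u[0]+36,u[1]+36)
    x0,y0,x1,y1=W[n]; mk[n]=orange(ims[n])[y0:y1,x0:x1]
mk={'scene':mk['scene']} if mk['top'].sum()<100 else mk
b,f=fit(HOLD[:3],p0,mk,W,[.006,.006,.08,.006])
print('fit',b.round(4),f,'vs tcp',p0,{n:mk[n].sum() for n in mk})
q=(b[:2]-j[:2]);print('holder in jig mm',(q@D*1e3).round(1),(q@Y*1e3).round(1),'roof z',((b[3]+.045)*1e3).round(1),'yaw err',(w(b[2]-j[2])).round(3))
RAIL=[box(-6,6,-147,120,109,121)]
out=[]
for n in ims:
    x0,y0,x1,y1=W[n]; win=(max(x0-15,0),max(y0-15,0),x0+85,y0+85)
    out.append(cv2.resize(over(n,over(n,ims[n],RAIL,j,(0,0,560,420),1),HOLD,p0 if len(sys.argv)>2 else b,win,4),(400,400)))
cv2.imwrite(f'pics/look_{tag}.png',np.hstack(out)[:,:,::-1])
E
python3 look.py a
```

```text
t 6.7 tcp [0.5716 0.082  0.2972] toolx [-0.001 -0.001 -1.   ] jaw yaw 2.808 grip 15.2 F [-0.5 -0.6 -2.6] q7 [ 0.12 -2.18]
to holder cm [ -9.02 -37.24 -17.02] turn 0.564
to rail_free cm [-0.04  0.84 -9.42] turn 0.009
tcp in jig mm 3.0 -57.8 jigy dir [0.319 0.948] F along y -0.68
fit [ 0.5703  0.0827 -0.3463  0.171 ] 0.3429242968559265 vs tcp [np.float64(0.5716123589817949), np.float64(0.08203979980640004), np.float64(-0.3245997970115031), np.float64(0.170210091450672)] {'scene': np.float32(492.0)}
holder in jig mm 1.5 -57.6 roof z 216.0 yaw err -0.022
```

View pics/look_a.png

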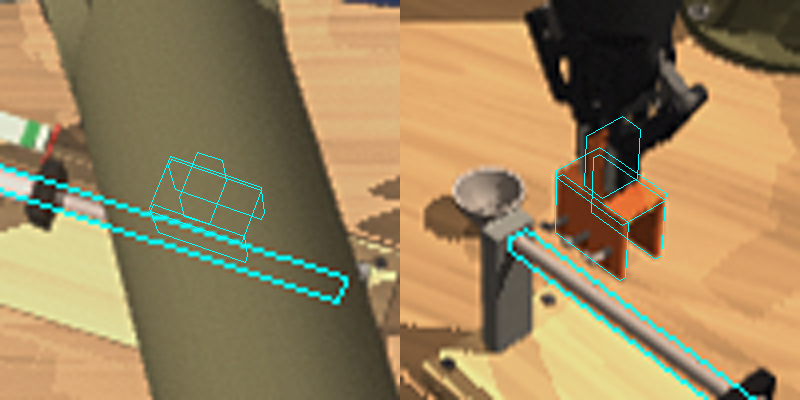

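The crop shows the holder in the hand, level, over the rail on the post side. The fit agrees with the TCP to about 2 mm. Centre it and lower it short of contact.

>>> move_arm --pt "-0.1 0.55 -1 0.01 0.5" --pt "0 0 -1.5 0 0.5" --pt "0 0 -1.5 0 0.5" --pt "0 0 -1 0 0.5" --pt "0 0 -1 0 0.5" --pt "0 0 -1 0 0.5" --pt "0 0 -0.8 0 0.5" --pt "0 0 0 0 0.5" --pt "0 0 0 0 0.5"

```text
clock: 7.7
ee_pos: [0.5711, 0.0886, 0.22]
ee_rot: [0.574, 0.413, -0.574, 0.413]
contact_force: [0.3, 0.3, -1.2]
gripper_width: 0.176
```

```bash
python3 look.py b
```

```text
t 7.7 tcp [0.5711 0.0886 0.22  ] toolx [ 0.  0. -1.] jaw yaw 2.818 grip 14.9 F [ 0.3  0.3 -1.2] q7 [ 0.15 -2.21]
to holder cm [ -8.97 -37.9   -9.3 ] turn 0.554
to rail_free cm [ 0.02  0.18 -1.7 ] turn -0.001
tcp in jig mm 0.4 -51.7 jigy dir [0.319 0.948] F along y 0.36
fit [ 0.5706  0.0907 -0.3681  0.0975] 0.4819740056991577 vs tcp [np.float64(0.5710649364746059), np.float64(0.08863613386207737), np.float64(-0.3245997970115031), np.float64(0.09303963290936487)] {'scene': np.float32(423.0)}
holder in jig mm -0.7 -49.9 roof z 142.5 yaw err -0.044
```

View pics/look_b.png

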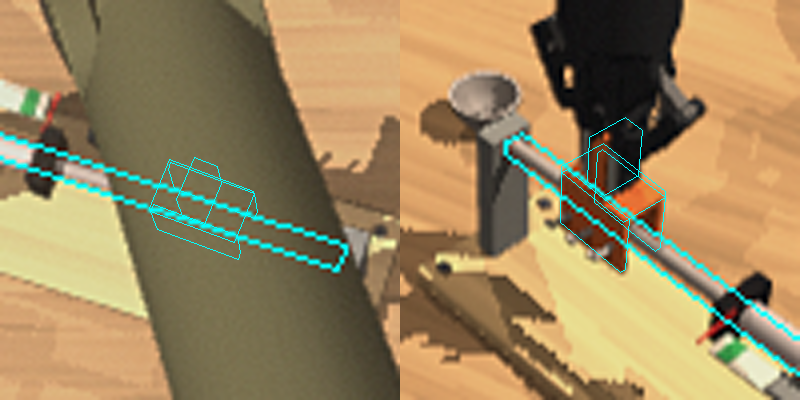

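The rail runs between the legs and the holder sits about 17 mm above seating. Lower gently until contact.

>>> move_arm --pt "0 0.1 -0.5 0 0.5" --pt "0 0 -0.5 0 0.5" --pt "0 0 -0.4 0 0.5" --pt "0 0 -0.1 0 0.5" --pt "0 0 0 0 0.5"

```text
clock: 8.3
ee_pos: [0.5709, 0.0896, 0.2048]
ee_rot: [-0.574, -0.413, 0.574, -0.413]
contact_force: [0.8, 0.5, -1.7]
gripper_width: 0.183
```

>>> move_arm --pt "0 0 -0.1 0 0.5" --pt "0 0 0 0 0.5"

```text
clock: 8.5
ee_pos: [0.571, 0.0896, 0.2047]
ee_rot: [-0.574, -0.413, 0.574, -0.413]
contact_force: [-2.6, -0.8, 3.9]
gripper_width: 0.177
```

>>> move_arm --pt "0 0 -0.1 0 0.5" --pt "0 0 0 0 0.5"

```text
clock: 8.7
ee_pos: [0.571, 0.0897, 0.2046]
ee_rot: [0.574, 0.413, -0.574, 0.413]
contact_force: [-4.2, -1.0, 9.4]
gripper_width: 0.177
```

Contact came at TCP z = 0.2047, exactly the gripped height plus 76 mm, so it is seated. Back off part of the downforce, verify, then slide.

>>> move_arm --pt "0 0 -0.0 0 0.5" --pt "0 0 0.08 0 0.5" --pt "0 0 0 0 0.5" --pt "0 0 0 0 0.5"

```text
clock: 9.1
ee_pos: [0.571, 0.0896, 0.2047]
ee_rot: [0.574, 0.413, -0.574, 0.413]
contact_force: [-3.2, -0.8, 7.0]
gripper_width: 0.178
```

```bash
python3 look.py c
```

```text
t 9.1 tcp [0.571  0.0896 0.2047] toolx [ 0. -0. -1.] jaw yaw 2.818 grip 15.2 F [-3.2 -0.8  7. ] q7 [ 0.16 -2.22]
to holder cm [ -8.96 -38.    -7.77] turn 0.554
to rail_free cm [ 0.02  0.08 -0.17] turn -0.001
tcp in jig mm 0.0 -50.8 jigy dir [0.319 0.948] F along y -1.77
fit [ 0.5705  0.0926 -0.4036  0.0811] 0.5231046080589294 vs tcp [np.float64(0.5710032428132394), np.float64(0.08963569205413142), np.float64(-0.3245997970115031), np.float64(0.0776598142092221)] {'scene': np.float32(399.0)}
holder in jig mm -1.4 -48.2 roof z 126.1 yaw err -0.079
```

View pics/look_c.png

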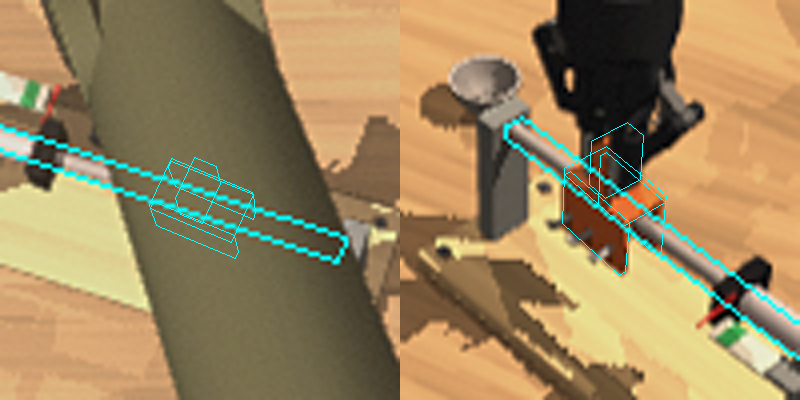

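The picture shows the holder astride and down on the rail, with the free rail and stop beyond. Slide to about 15 mm short of the stop.

>>> move_arm --pt "0.16 0.47 0 0 0.5" --pt "0.32 0.95 0 0 0.5" --pt "0.32 0.95 0 0 0.5" --pt "0.32 0.95 0 0 0.5" --pt "0.32 0.95 0 0 0.5" --pt "0.32 0.95 0 0 0.5" --pt "0.16 0.47 0 0 0.5" --pt "0 0 0 0 0.5" --pt "0 0 0 0 0.5"

```text
clock: 10.1
ee_pos: [0.5914, 0.1457, 0.2047]
ee_rot: [0.575, 0.412, -0.573, 0.414]
contact_force: [0.1, -1.6, 4.4]
gripper_width: 0.174
```

```bash
python3 st.py
```

```text
t 10.1 tcp [0.5914 0.1457 0.2047] toolx [ 0.003 -0.001 -1.   ] jaw yaw 2.818 grip 14.8 F [ 0.1 -1.6  4.4] q7 [ 0.21 -2.33]
to holder cm [-11.   -43.6   -7.77] turn 0.554
to rail_free cm [-2.01 -5.52 -0.17] turn -0.001
tcp in jig mm 1.5 8.8 jigy dir [0.319 0.948] F along y -1.45
```

>>> move_arm --pt "0.1 0.38 0 0 0.5" --pt "0.13 0.38 0 0 0.5" --pt "0.13 0.38 0 0 0.5" --pt "0.13 0.38 0 0 0.5" --pt "0.06 0.19 0 0 0.5" --pt "0 0 0 0 0.5" --pt "0 0 0 0 0.5"

```text
clock: 10.8
ee_pos: [0.5967, 0.1616, 0.2047]
ee_rot: [-0.574, -0.411, 0.574, -0.414]
contact_force: [-0.8, -3.9, 6.8]
gripper_width: 0.177
```

```bash
python3 st.py
```

```text
t 10.8 tcp [0.5967 0.1616 0.2047] toolx [ 0.002 -0.003 -1.   ] jaw yaw 2.817 grip 15.0 F [-0.8 -3.9  6.8] q7 [ 0.22 -2.36]
to holder cm [-11.53 -45.19  -7.77] turn 0.555
to rail_free cm [-2.55 -7.12 -0.17] turn 0.0
tcp in jig mm 1.5 25.6 jigy dir [0.319 0.948] F along y -3.98
```

>>> move_arm --pt "0.06 0.19 0 0 0.5" --pt "0.06 0.19 0 0 0.5" --pt "0.06 0.19 0 0 0.5" --pt "0.06 0.19 0 0 0.5" --pt "0 0 0 0 0.5" --pt "0 0 0 0 0.5"

```text
clock: 11.4
ee_pos: [0.5988, 0.1675, 0.2047]
ee_rot: [-0.573, -0.411, 0.576, -0.414]
contact_force: [-2.9, -8.2, 9.5]
gripper_width: 0.18
```

```bash
python3 look.py d
python3 - <<'E'
from fit import *
j=np.load('poses.npz')['j']
for n in('top','scene'):
    print(n,[proj(n,place(np.array([[.035,y,.124]]),j))[0].round(1).tolist() for y in(.068,.080,.085,.090)])
    im=cv2.imread(f'pics/{n}_d.png'); h=cv2.cvtColor(im,cv2.COLOR_BGR2HSV).astype(int)
    u=proj(n,place(np.array([[.035,.08,.124]]),j))[0].astype(int)
    c=im[u[1]-20:u[1]+20,u[0]-20:u[0]+20]; cv2.imwrite(f'pics/g_{n}.png',cv2.resize(c,None,fx=10,fy=10,interpolation=cv2.INTER_CUBIC))
cv2.imwrite('pics/g.png',np.hstack([cv2.imread('pics/g_top.png'),cv2.imread('pics/g_scene.png')]))
E
```

```text
t 11.4 tcp [0.5988 0.1675 0.2047] toolx [ 0.    -0.006 -1.   ] jaw yaw 2.816 grip 15.3 F [-2.9 -8.2  9.5] q7 [ 0.22 -2.38]
to holder cm [-11.74 -45.78  -7.77] turn 0.556
to rail_free cm [-2.75 -7.71 -0.17] turn 0.001
tcp in jig mm 1.5 31.8 jigy dir [0.319 0.948] F along y -8.71
fit [ 0.5999  0.1692 -0.4489  0.0822] 0.5708128213882446 vs tcp [np.float64(0.5987881171303164), np.float64(0.16750461982928688), np.float64(-0.3245997970115031), np.float64(0.07770487043998564)] {'scene': np.float32(406.0)}
holder in jig mm 2.0 33.8 roof z 127.2 yaw err -0.124
top [[210.2, 152.8], [206.1, 151.5], [204.4, 150.9], [202.7, 150.4]]
scene [[328.0, 263.0], [331.7, 265.8], [333.3, 267.0], [334.8, 268.1]]
```

View pics/g.png

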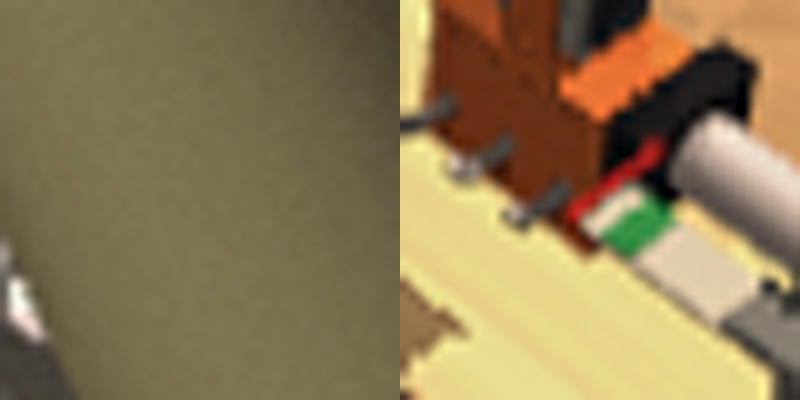

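The scene half shows the holder's end flat on the black stop, with the pointer just onto the white strip before the green mark (~(615,190) against green ~(640,228)). That is about 7 mm of travel and agrees with the TCP (6.8 mm). Pushing about 10 mm more.

>>> move_arm --pt "0.06 0.19 0 0 0.5" --pt "0.06 0.19 0 0 0.5" --pt "0.06 0.19 0 0 0.5" --pt "0.06 0.19 0 0 0.5" --pt "0 0 0 0 0.5" --pt "0 0 0 0 0.5"

```text
clock: 12.1
ee_pos: [0.6009, 0.1735, 0.2048]
ee_rot: [-0.573, -0.41, 0.577, -0.414]
contact_force: [-5.1, -11.8, 12.0]
gripper_width: 0.181
```

>>> move_arm --pt "0.06 0.19 0 0 0.5" --pt "0.06 0.19 0 0 0.5" --pt "0 0 0 0 0.5" --pt "0 0 0 0 0.5" --pt "0 0 0 0 0.5"

```text
clock: 12.6
ee_pos: [0.6019, 0.1764, 0.2048]
ee_rot: [-0.572, -0.409, 0.577, -0.414]
contact_force: [-7.6, -14.1, 12.7]
gripper_width: 0.179
```

```bash
python3 look.py e
python3 - <<'E'
import cv2
a=cv2.imread('pics/scene_e.png')
cv2.imwrite('pics/g2.png',cv2.resize(a[230:310,270:370],(800,600) if 0 else None,fx=7,fy=7,interpolation=cv2.INTER_CUBIC))
E
```

```text
t 12.6 tcp [0.6019 0.1764 0.2048] toolx [-0.002 -0.01  -1.   ] jaw yaw 2.814 grip 15.2 F [ -7.6 -14.1  12.7] q7 [ 0.23 -2.4 ]
to holder cm [-12.04 -46.67  -7.78] turn 0.558
to rail_free cm [-3.06 -8.59 -0.18] turn 0.003
tcp in jig mm 1.6 41.2 jigy dir [0.319 0.948] F along y -15.77
fit [ 0.6051  0.1778 -0.4419  0.085 ] 0.6070040464401245 vs tcp [np.float64(0.6018517728650236), np.float64(0.17636148694257175), np.float64(-0.3245997970115031), np.float64(0.07777761284249388)] {'scene': np.float32(402.0)}
holder in jig mm 4.2 43.6 roof z 130.0 yaw err -0.117
```

View pics/g2.png

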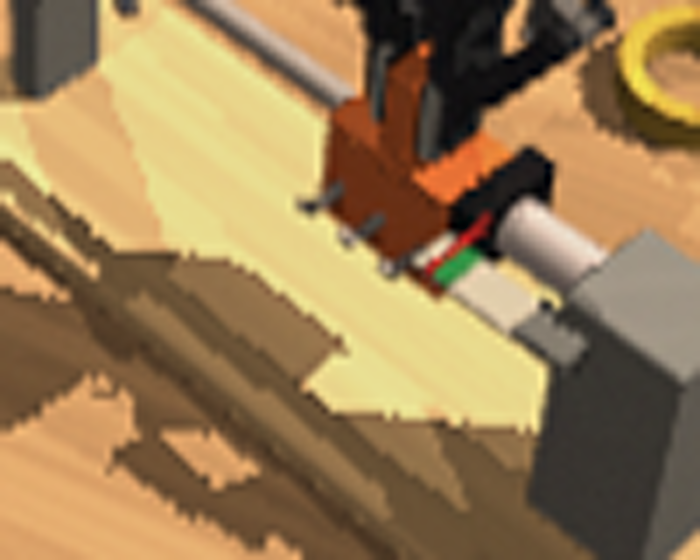

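The pointer is at the near edge of the green mark (pointer about (440,260), green centre (460,266)). I will measure its travel as a sub-pixel shift of the red pointer from the rest picture.

```bash
cat > trav.py <<'E'
import sys
from fit import *
j=np.load('poses.npz')['j']
f=lambda y:proj('scene',place(np.array([[.03,y,.124]]),j))[0]
g=(f(.09)-f(.068))/22
def red(fn):
    im=cv2.imread(fn).astype(float); b,gr,r=im[...,0],im[...,1],im[...,2]
    m=np.clip(np.minimum(r-gr,r-1.0*b)-8*np.abs(gr-b)*.3-50,0,None)
    m[:250]=0;m[280:]=0;m[:,:318]=0;m[:,350:]=0; return m
A=red('pics/s0.png')
for t in sys.argv[1:]:
    B=red(f'pics/scene_{t}.png')
    def c(m): Y,X=np.indices(m.shape); return np.array([(X*m).sum(),(Y*m).sum()])/m.sum()
    d=c(B)-c(A); print(t,'npx',(A>0).sum(),(B>0).sum(),'c',c(A).round(2),c(B).round(2),'shift',d.round(2),'travel mm',(d@g/(g@g)).round(1),'perp px',(abs(d[0]*g[1]-d[1]*g[0])/np.hypot(*g)).round(2))
    s=[(np.sum(cv2.warpAffine(A,np.float32([[1,0,g[0]*k],[0,1,g[1]*k]]),(560,420))*B),k) for k in np.arange(0,36,.5)]; print('  corr travel',max(s)[1])
E
python3 trav.py a c d e
```

```text
a npx 17 17 c [331.79 260.48] [331.88 260.43] shift [ 0.09 -0.06] travel mm 0.1 perp px 0.1
  corr travel 0.0
c npx 17 16 c [331.79 260.48] [331.83 260.46] shift [ 0.04 -0.02] travel mm 0.1 perp px 0.04
  corr travel 0.0
d npx 17 20 c [331.79 260.48] [332.37 262.36] shift [0.58 1.88] travel mm 4.1 perp px 1.15
  corr travel 4.5
e npx 17 16 c [331.79 260.48] [335.64 263.96] shift [3.85 3.48] travel mm 13.3 perp px 0.44
  corr travel 13.0
```

>>> move_arm --pt "0.06 0.19 0 0 0.5" --pt "0.06 0.19 0 0 0.5" --pt "0 0 0 0 0.5" --pt "0 0 0 0 0.5" --pt "0 0 0 0 0.5" --pt "0 0 0 0 0.5" --pt "0 0 0 0 0.5" --pt "0 0 0 0 0.5"

```text
clock: 13.5
ee_pos: [0.6028, 0.1792, 0.2048]
ee_rot: [-0.572, -0.409, 0.578, -0.414]
contact_force: [-8.2, -14.0, 14.7]
gripper_width: 0.175
```

```bash
python3 look.py f; python3 trav.py f
python3 - <<'E'
import cv2
a=cv2.imread('pics/scene_f.png')
cv2.imwrite('pics/g3.png',cv2.resize(a[222:282,290:360],None,fx=10,fy=10,interpolation=cv2.INTER_CUBIC))
E
```

```text
t 13.5 tcp [0.6028 0.1792 0.2048] toolx [-0.003 -0.012 -1.   ] jaw yaw 2.814 grip 14.9 F [ -8.2 -14.   14.7] q7 [ 0.24 -2.4 ]
to holder cm [-12.14 -46.95  -7.78] turn 0.558
to rail_free cm [-3.16 -8.88 -0.18] turn 0.003
tcp in jig mm 1.6 44.2 jigy dir [0.319 0.948] F along y -15.88
fit [ 0.602   0.1784 -0.5156  0.0806] 0.5973527431488037 vs tcp [np.float64(0.6028295542945085), np.float64(0.17921041369811297), np.float64(-0.3245997970115031), np.float64(0.07778608716726787)] {'scene': np.float32(399.0)}
holder in jig mm 1.1 43.2 roof z 125.6 yaw err -0.191
f npx 17 14 c [331.79 260.48] [337.54 263.89] shift [5.75 3.41] travel mm 17.1 perp px 0.76
  corr travel 16.5
```

View pics/g3.png

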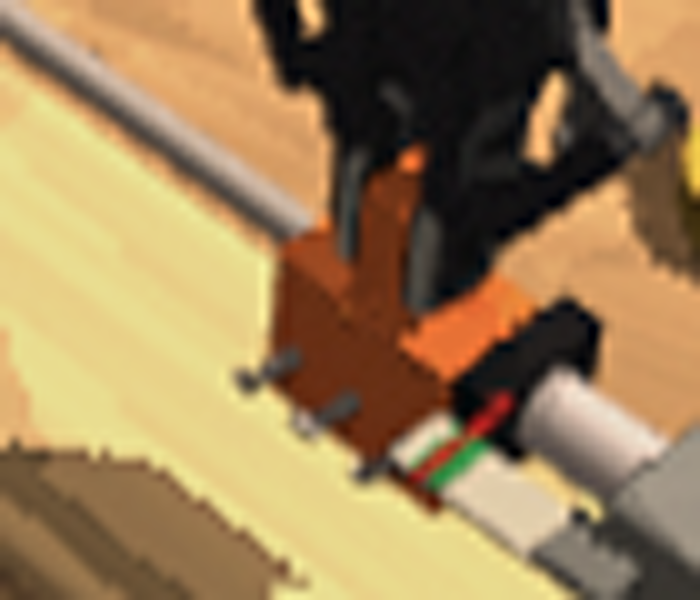

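The pointer now lies in the middle of the green mark, at about 16.5–17 mm of travel. Before handing in I check the holder's tilt against projected corners of a level holder.

Run:
```python
from fit import *
j=np.load('poses.npz')['j']
c,s=np.cos(j[2]),np.sin(j[2])
for y in(.040,.043):
  for dy,pit in((0,0),(0,.1),(.1,0)):
    L=np.array([[.018,-.03,.051],[.018,-.03,0],[.018,.03,0],[.018,.03,.051]])-[0,0,.045]
    L=L@(R.from_euler('zx',[dy,pit])).as_matrix().T+[.0015,y,.121]
    print(y,'yaw',dy,'pitch',pit,(((proj('scene',place(L,j))-[290,222])*10)+5).round(0).tolist())
```

```text
0.04 yaw 0 pitch 0 [[259.0, 246.0], [247.0, 384.0], [418.0, 518.0], [436.0, 379.0]]
0.04 yaw 0 pitch 0.1 [[257.0, 253.0], [259.0, 401.0], [432.0, 519.0], [435.0, 369.0]]
0.04 yaw 0.1 pitch 0 [[256.0, 255.0], [244.0, 394.0], [431.0, 515.0], [450.0, 376.0]]
0.043 yaw 0 pitch 0 [[267.0, 252.0], [255.0, 391.0], [427.0, 524.0], [446.0, 386.0]]
0.043 yaw 0 pitch 0.1 [[265.0, 260.0], [267.0, 408.0], [441.0, 526.0], [444.0, 376.0]]
0.043 yaw 0.1 pitch 0 [[265.0, 262.0], [253.0, 400.0], [440.0, 522.0], [459.0, 383.0]]
```

Observed corners are roughly level ±0.1 rad, which is too coarse. I will fit pose including pitch to the dark side face, with the free-hanging picture b as baseline.

```bash
cat > tilt.py <<'E'
import sys
from fit import *
from scipy.optimize import minimize
j=np.load('poses.npz')['j']
F=[np.array([[18,-30,51],[18,-30,0],[18,30,0],[18,30,51]])/1e3,np.array([[15,-8,51],[15,-8,82],[15,8,82],[15,8,51]])/1e3]
def go(t,y0,z0):
    im=cv2.imread(f'pics/scene_{t}.png'); h=cv2.cvtColor(im,cv2.COLOR_BGR2HSV)
    m=((h[...,0]<=14)&(h[...,1]>140)&(h[...,2]>50)&(h[...,2]<165)).astype(np.uint8)
    u=proj('scene',place(np.array([[.018,y0,z0+.025]]),j))[0].astype(int); x0,yy=u-20
    m=cv2.morphologyEx(m[yy:yy+40,x0:x0+40],cv2.MORPH_CLOSE,np.ones((3,3)))
    k,l,st,_=cv2.connectedComponentsWithStats(m); m=(l==1+st[1:,4].argmax()).astype(np.float32)
    def cost(v,full=False):
        o=np.zeros((320,320),np.uint8)
        M=R.from_euler('zx',[v[2],v[3]]).as_matrix().T
        for f in F:
            P=(f-[0,0,.045])@M+[v[4],y0+v[0],z0+.045+v[1]]
            q=((proj('scene',place(P,j))-[x0-.5,yy-.5])*8).round().astype(np.int32); cv2.fillConvexPoly(o,q,1)
        return np.abs(cv2.resize(o.astype(np.float32),(40,40),interpolation=cv2.INTER_AREA)-m).sum()
    s=np.array([.005,.005,.1,.1,.004]); best=None
    for yw in(-.1,.1):
      for pi in(-.1,.1):
        r=minimize(lambda v:cost(v*s)+.3*(v[4]**2),[0,0,yw*10,pi*10,0],method='Nelder-Mead',options=dict(maxiter=900,xatol=.01,fatol=.01))
        if best is None or r.fun<best.fun: best=r
    v=best.x*s; print(t,'n',m.sum(),'cost',round(best.fun,1),'level cost',round(min(cost([a,b,0,0,0]) for a in np.arange(-.006,.0061,.001) for b in np.arange(-.006,.0061,.001)),1),'dy,dz mm',(v[:2]*1e3).round(1),'yaw',v[2].round(3),'pitch',v[3].round(3),'x',(v[4]*1e3).round(1))
D=dict(a=(-.0578,.170),b=(-.0517,.0913),c=(-.0508,.076),d=(.0318,.076),e=(.0412,.076),f=(.0432,.076),g=(.0432,.076))
for t in sys.argv[1:]: go(t,*D[t])
E
python3 tilt.py a b c d e f
```

```text
a n 446.0 cost 179.6 level cost 177.8 dy,dz mm [0. 0.] yaw -0.025 pitch -0.015 x 0.0
b n 322.0 cost 138.2 level cost 88.4 dy,dz mm [0. 0.] yaw 0.014 pitch 0.113 x 0.0
c n 352.0 cost 170.5 level cost 123.2 dy,dz mm [0. 0.] yaw 0.096 pitch 0.102 x 0.0
d n 391.0 cost 160.6 level cost 125.1 dy,dz mm [0. 0.] yaw -0.01 pitch 0.081 x 0.0
e n 379.0 cost 151.7 level cost 110.8 dy,dz mm [0. 0.] yaw -0.061 pitch 0.092 x 0.0
f n 339.0 cost 162.0 level cost 137.2 dy,dz mm [0. 0.] yaw -0.173 pitch 0.007 x 0.0
```

```bash
cat > ecc.py <<'E'
import sys
from fit import *
j=np.load('poses.npz')['j']
L=np.array([[18,-30,51],[18,-30,0],[18,30,0],[18,30,51.]])/1e3-[0,0,.045]
def cor(y,z,v=(0,0,0,0,0,0)):  # v: dx dy dz roll(y) pitch(x) yaw
    return proj('scene',place(L@R.from_euler('xyz',[v[4],v[3],v[5]]).as_matrix().T+[.0005+v[0],y+v[1],z+.045+v[2]],j)).astype(np.float32)
def rect(t,y,z):
    im=cv2.imread(f'pics/scene_{t}.png').astype(np.float32); im=im[...,2]-.5*im[...,0]
    dst=np.float32([[40,40],[40,142],[160,142],[160,40]])
    return cv2.warpPerspective(im,cv2.getPerspectiveTransform(cor(y,z),dst),(200,170),flags=cv2.INTER_CUBIC)
D=dict(a=(-.0578,.170),b=(-.0517,.0913),c=(-.0508,.076),d=(.0318,.076),e=(.0412,.076),f=(.0432,.076),g=(.0432,.076),i=(.0432,.076))
ref,*ts=sys.argv[1:]
A=rect(ref,*D[ref]); mask=np.zeros(A.shape,np.uint8); mask[30:155,28:172]=255
for t in ts:
    B=rect(t,*D[t]); cc,M=cv2.findTransformECC(A,B,np.eye(2,3,dtype=np.float32),cv2.MOTION_AFFINE,(3,300,1e-6),mask,5)
    dst=np.float32([[40,40],[40,142],[160,142],[160,40]])
    mv=dst@M[:,:2].T+M[:,2]; H=cv2.getPerspectiveTransform(dst,cor(*D[t])); P=cv2.perspectiveTransform(mv[None].astype(np.float32),H)[0]
    from scipy.optimize import least_squares
    r=least_squares(lambda v:np.r_[(cor(*D[t],v)-P).ravel(),np.array(v[[0,3]])/[.004,.1]*.3],np.zeros(6),x_scale=[.001]*3+[.05]*3,diff_step=1e-3)
    print(t,'cc',round(cc,3),'dxyz mm',(r.x[:3]*1e3).round(1),'roll,pitch,yaw',r.x[3:].round(3),'rot/shear',M[:,:2].round(3).tolist())
E
python3 ecc.py c b d e f; python3 ecc.py b a
```

```text
b cc 0.814 dxyz mm [ 1.   0.3 -0.7] roll,pitch,yaw [ 0.    -0.001  0.   ] rot/shear [[1.00600004196167, -0.03700000047683716], [-0.0820000022649765, 0.9190000295639038]]
d cc 0.794 dxyz mm [ 2.8 -0.8  1.7] roll,pitch,yaw [0. 0. 0.] rot/shear [[0.9580000042915344, 0.09799999743700027], [0.0689999982714653, 1.0540000200271606]]
e cc 0.737 dxyz mm [ 0.  -3.2 -0. ] roll,pitch,yaw [0. 0. 0.] rot/shear [[0.9470000267028809, 0.09000000357627869], [0.05999999865889549, 1.0520000457763672]]
f cc 0.765 dxyz mm [0. 0. 0.] roll,pitch,yaw [0. 0. 0.] rot/shear [[0.9380000233650208, 0.09300000220537186], [0.06499999761581421, 1.0490000247955322]]
a cc 0.875 dxyz mm [ -4.3  -7.7 -10.3] roll,pitch,yaw [0. 0. 0.] rot/shear [[0.9480000138282776, -0.12399999797344208], [0.04600000008940697, 1.0490000247955322]]
```

These tilt fits are too noisy at this resolution to mean much. Stronger evidence is that TCP y minus pointer travel stays constant (27.5, 28, 27.4 mm) across pushes from 4 to 17 mm, so the holder is not pitching in the grip. The tool itself leans 0.012 rad and is 0.003 rad off the rail in yaw. One steadiness check, then hand in.

>>> move_arm --pt "0 0 0 0 0.5" --pt "0 0 0 0 0.5" --pt "0 0 0 0 0.5" --pt "0 0 0 0 0.5" --pt "0 0 0 0 0.5" --pt "0 0 0 0 0.5"

```text
clock: 14.2
ee_pos: [0.6028, 0.1792, 0.2048]
ee_rot: [-0.572, -0.409, 0.578, -0.414]
contact_force: [-7.4, -13.9, 14.2]
gripper_width: 0.18
```

```bash
python3 st.py
python3 - <<'E'
from h import *
snap('scene','scene_i.png')
E
python3 trav.py i; python3 -c "
from cell import bot
print(bot.close_job())"
```

```text
t 14.2 tcp [0.6028 0.1792 0.2048] toolx [-0.003 -0.012 -1.   ] jaw yaw 2.814 grip 15.3 F [ -7.4 -13.9  14.2] q7 [ 0.24 -2.4 ]
to holder cm [-12.14 -46.96  -7.78] turn 0.558
to rail_free cm [-3.16 -8.88 -0.18] turn 0.003
tcp in jig mm 1.6 44.3 jigy dir [0.319 0.948] F along y -15.56
i npx 17 13 c [331.79 260.48] [337.55 263.87] shift [5.76 3.39] travel mm 17.1 perp px 0.78
  corr travel 16.5
the job is handed in; nothing more can be done
None
```

I took the leftmost orange holder by its tab and hung it on the clear rail. I then slid it against the stop and pushed, and handed the job in at 14.2 s with the gripper still holding it.

**Last checks that agreed**
- **Seating:** contact came at TCP z = 0.2047 m, exactly the gripped height plus the 76 mm expected on the rail.
- **Push:** the pointer was mid-green in the last picture I viewed. Its measured travel was 16.5–17 mm (about 10 N on the spring), unchanged 0.7 s later.
- **Stillness:** the TCP did not move in that time.
- **Tool alignment:** the tool was 1.6 mm off the rail sideways, leaning 0.012 rad and turned 0.003 rad from the rail.

**Checks that disagreed or were not made**
- **Holder tilt:** my image fits of the holder's tilt and skew while it was on the rail scattered by up to 0.19 rad. I judged them too noisy, partly because the rail hides some of it. I relied instead on the tool's pose and on the TCP and pointer moving together.
- **Travel from TCP:** the TCP with the fitted jig pose gives about 19 mm of travel, 2 mm more than the pointer shows.
- **Wrist force:** it read 15.6 N along the rail, more than the spring's 10 N. I put the rest down to rubbing on the rail.
- **Bystanders:** I did not measure the blue holder or the other items afterwards. No move went near them.

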